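# Clamp a plywood blank on the pins of a drilling jig

## Task

Take the plywood blank with two holes out of the rack, lay it flat in the drilling jig with a hole over each of the two pins so that it sits fully down on both rests, and then push the toggle clamp's handle all the way down, over center, so that its pad holds the blank. Leave the other plywood piece and all the tools and things on the bench where they are.

Things in the scene. Friction and masses are not known exactly. Their poses are not given: they have to be found in the camera images.
- blank: Plain plywood plate 180 x 64 x 20 mm, 0.15 kg, two 16 mm through holes 50 mm either side of its middle. Origin at its centre. x: length, y: thickness (the holes' direction), z: width (up in the rack). Faces and ends are alike. Starts on its long edge in a rack slot, top edge 74 mm over the bench. Stands stably so on the bench; tips onto its face if pushed 10 mm or more near the top.
- spare: The other plywood piece, to be left alone: 130 x 64 x 20 mm with one hole in its middle, standing in the other slot of the rack. Origin at its centre, axes as the blank's.
- rack: Low wooden rack, fixed, 120 (x) x 140 (y) mm, floor 10 mm thick; two slots along its x, centres 40 mm either side of the origin along y, each 23 mm wide between walls whose tops are 40 mm over the bench. Origin at the centre of its underside, z up. Either slot can hold the blank; only its 20 mm thickness can be gripped there.
- jig: Drilling jig, fixed: wooden board 120 (x) x 300 (y) x 15 mm. Origin on the bench midway between its pins (the board reaches from y = -110 to 190); y runs from pin to pin toward the clamp, z up. Two rests, 50 (x) x 60 (y) mm, centred 60 mm either side of the origin along y, top 33 mm over the bench; the board between them is bare. Clamp uprights from y = 117 to 173 mm, 83 mm high.
- jig_seat (a point): Where the centre of the blank must come: midway between the pins, 43 mm over the bench; axes as the jig's. The seated blank's length lies along the jig's y.
- pin_near_clamp (a point): Tip of the steel pin nearer the clamp: 12 mm diameter, stands 33 mm above its rest, the last 7 mm tapering to 5 mm; its tip is 66 mm over the bench. Axes as the jig's.
- pin_far_from_clamp (a point): Tip of the other pin, 100 mm away from the first; same size.
- handle_pivot (a point): Axis of the toggle clamp's handle, fixed to the jig: 161 mm from the jig's origin along its y, 78 mm over the bench; the axis runs along the jig's x. Axes as the jig's.
- handle_end (a point): Centre of the rounded end of the clamp's handle, 110 mm from handle_pivot. The handle is a straight round lever, 12 mm thick for the first 50 mm, then a black sleeve 20 mm thick. Moves with the handle.
- clamp_handle (a joint): Clamp handle angle (rad): 0 fully up (70 degrees above level, leaning to the jig's +y); grows as pushed down toward +y, to a stop at 1.20 (1 degree above level). Over center is at 1.07: short of it the pad's spring, once on the blank, pushes the handle back up; beyond it the handle is held down. Starts at 0 to 0.06, stays there by friction; 2 to 6 N at its end closes it. Arm and pad follow.
- clamp_pad: Black rubber pad, 20 mm across, on a spring in the clamp's arm; origin at the centre of its pressing face. Handle up: the arm stands up and the pad is at about y = 105 mm in the jig, 122 mm high, clear of the blank's place. Handle down: it bears on the blank's top 78 mm from the jig's origin with about 20 N.
- mug: White mug, 80 mm wide, 95 high; leave alone. Origin under its middle.
- glue: White bottle, 60 mm wide, 150 high; leave alone. Origin under its middle.
- screwdriver: Screwdriver lying on the bench between robot and jig; leave alone.
- hammer: Hammer lying on the bench; leave alone.
- square: Try square with wooden stock lying on the bench; leave alone.
- tape: Grey tape measure case 70 x 35 x 65 mm; leave alone. Origin under its middle.
- gclamp: Dark steel G-clamp lying on the bench; leave alone.
Mind the look-alikes: they are no part of the job. What is shaped like the blank but blue is not meant.

How it is judged:
By the outcome, as a careful person would: the job done as asked, in the order asked, and still so for the second after the job is handed in, with the robot touching nothing.
It also fails if it takes over 72 s, if anything falls off the work surface, if the arm or the gripper's body presses on something with over 40 N, if the wrist force passes 120 N, or if a joint passes its speed limit or range.

## Robot

A 7-joint arm with a two-finger parallel gripper is mounted at the origin on the work surface. World frame = base frame: x ahead of the robot, y to its left, z up, the work surface at z = 0. Lengths are in m, angles in rad, forces in N, time in s.
With the tool pointing down it reaches from about 0.4 to 0.875 m from the base axis. Payload 19.3 kg.
Tool frame: the origin (TCP) lies between the finger pads; the fingertips stand 17 mm ahead of it and the grasp point (between the pads) lies 2 mm behind it; x points along the fingers, y is the direction in which the jaws open and shut, and the axes are right-handed (so a half turn about x gives the same grasp; the last joint's range is limited). The gripper opens to 85 mm and grips with 20 to 120 N. Pads are 22 mm wide; open, the fingers measure 114 mm over their backs; the gripper's body (76 mm by 85 mm) begins 54 mm behind the grasp point. The pads swing forward as they close: fully open they stand 13 mm farther back than shut.
Start: joints at [1.243, 0.521, -0.036, 1.599, 0.021, 1.021, -0.113], TCP at [0.159, -0.604, 0.248] pointing down, gripper open.
Joint ranges: [-2.91, 2.91], [-0.3, 2.13], [-1.5, 1.42], [0.17, 2.43], [-1.26, 4.41], [0.16, 1.93], [-2.52, 2.52]. Speed limits (rad/s): [1.89, 1.89, 2.39, 2.39, 3.01, 3.01, 3.01].

## Interface

Orientations are given as [roll, pitch, yaw] about the fixed x, y, z axes, in that order (R = Rz(yaw) Ry(pitch) Rx(roll)).
In Python, from workcell import bot gives the robot as it stands.
- The arm moves only by the shell command python3 -m creep 'ROWS' [FORCE]. ROWS is JSON, a list of rows, each an object of numbers: "wx", "wy", "wz": the turn, a rotation vector about the tool's x, y, z in degrees; "tx", "ty", "tz": the shift along the tool's x, y, z in m; "claw": the closure, from 0 (fully open) to 1 (shut). A call has 1 to 8 rows; each row is the pose to reach, as a shift and turn from the pose measured when the call began, along the tool's axes at that moment; what a row does not reach only later rows make up. A row lasts 1/10 s, in which the tool goes at most 50 mm and 8.59 degrees, less where a joint would pass 70% of its speed; a pose out of reach is approached as far as the arm can. A call with a gripper value outside its range is refused whole. The fingers move at their own pace and stop on an object; FORCE is the grip in N (left out, the last holds). Time passes only in rows, so rows that repeat a pose let the fingers close. It gives the time, the measured TCP pose, the force and the opening at its end, in the units of the state.
- bot.observe(): the state, without advancing time (a new reading comes with each control period).
- bot.grab_frame(name): name is "scene" or "top" or "wrist"; returns the picture (400x640x3 uint8, blue, green, red); there is no depth.
- bot.get_calibration(name): a dict with "fx", "fy", "cx", "cy" (pixels), "R" (3x3) and "t" (3): a world point X has camera coordinates R X + t. Camera axes: x right, y down, z forward; pixel columns grow to the right and rows downward; lengths in m; the calibration is good to about 2 mm. A picture is of the moment at which its call begins: read the wrist's pose just before it. get_calibration takes no time and is no camera call; for the wrist camera it gives the pose at the moment of the call.
- bot.job_done(): hands the job in, once; it reports no verdict.
The state is a dict: "clock": time; "qpos": joint angles; "qd": joint speeds; "joint_efforts": joint torques, N m; "position": TCP position; "tool_rot": TCP orientation; "force": force on the tool from outside, world axes, zero at the start; "moment": the same for the moment, N m; "grip_width": finger opening in m.
Only numpy, scipy, OpenCV 4.12 (cv2) and the standard library are available. Lean on these libraries where they do the work, as an engineer would, in place of code of your own. Each camera call takes 0.05 s, during which the arm holds its last target.

## Working session

There is one attempt and no reset: what is moved stays moved. The work goes in short steps, Python scripts to look and compute and a shell command to move; the robot and the scene stay as the last step left them, time stands still between calls to the robot, and variables do not carry over. Pictures are saved under pics/ and viewed, and the job is handed in when it is done.

```bash
ls; mkdir -p pics; python3 - <<'E'
from workcell import bot
import cv2
o=bot.observe(); print(o)
for n in("scene","top","wrist"):
    c=bot.get_calibration(n); print(n,c)
    cv2.imwrite(f"pics/{n}0.png",bot.grab_frame(n))
E
```

```text
pics
{'clock': 0.0, 'qpos': array([ 1.24280509,  0.52203711, -0.03632689,  1.60000121,  0.02115363,
        1.02108366, -0.11279677]), 'qd': array([-4.20553688e-05, -6.14327873e-04, -9.50632265e-04, -1.74362121e-03,
       -2.65931592e-04, -6.22583634e-04, -1.19320919e-03]), 'joint_efforts': array([ 3.03495392e-05, -9.27098823e+01,  1.97974496e+00, -3.69922936e+01,
        1.77159469e-02,  8.20741203e-03,  5.48107198e-05]), 'position': array([ 0.15923785, -0.60404774,  0.24771375]), 'tool_rot': array([-1.53407798,  1.56964966,  1.86527435]), 'force': array([ 0.33957869, -0.29228327, -0.30225658]), 'moment': array([ 0.00643675, -0.00587692,  0.00610153]), 'grip_width': 0.08539091402215869}
scene {'fx': 488.80759841912305, 'fy': 488.80759841912305, 'cx': 319.5303055980072, 'cy': 191.72493955806257, 'R': array([[-0.22241436,  0.97491609, -0.00839458],
       [ 0.61454819,  0.13350641, -0.7775002 ],
       [-0.75687672, -0.17808608, -0.62882667]]), 't': array([ 0.20922106, -0.16770236,  1.86840854])}
top {'fx': 480.8571016805372, 'fy': 480.8571016805372, 'cx': 315.6158415695024, 'cy': 199.26481585721723, 'R': array([[ 0.01184407, -0.99987088, -0.01086017],
       [-0.9891833 , -0.01012805, -0.14633461],
       [ 0.14620573,  0.01247589, -0.98917553]]), 't': array([-0.09048182,  0.48601498,  1.33703508])}
wrist {'fx': 294.67067622959405, 'fy': 294.67067622959405, 'cx': 320.0820937471697, 'cy': 197.04994437522691, 'R': array([[ 0.25508095, -0.96691866, -0.00141911],
       [-0.92479861, -0.24439728,  0.29157762],
       [-0.28227867, -0.07306351, -0.95654612]]), 't': array([-0.62336867, -0.03771958,  0.37994007])}
```

View pics/scene0.png

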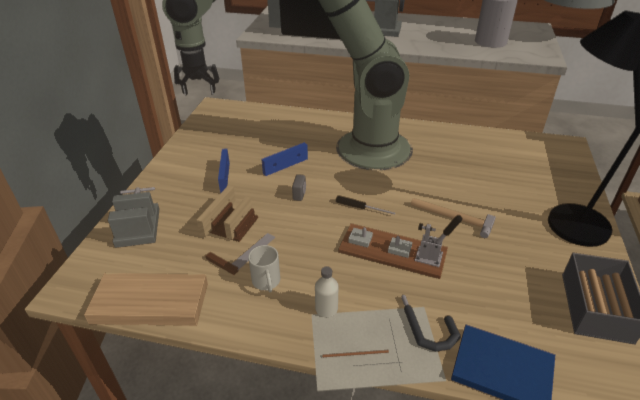

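View pics/top0.png

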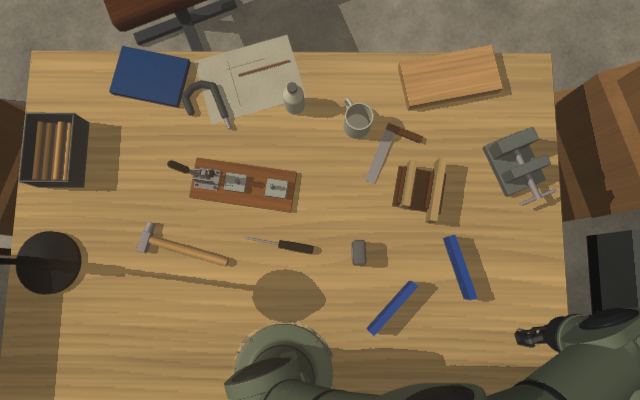

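View pics/wrist0.png

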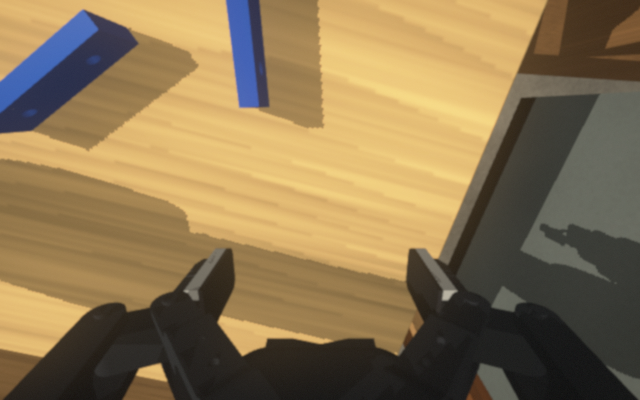

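```bash
python3 - <<'E'
import cv2,numpy as np
t=cv2.imread("pics/top0.png"); s=cv2.imread("pics/scene0.png")
a=cv2.resize(t[145:235,370:480],None,fx=5,fy=5,interpolation=cv2.INTER_CUBIC)
b=cv2.resize(s[170:260,180:280],None,fx=5,fy=5,interpolation=cv2.INTER_CUBIC)
cv2.imwrite("pics/ra.png",a);cv2.imwrite("pics/rb.png",b)
cv2.imwrite("pics/rc.png",cv2.resize(t[145:225,160:310],None,fx=5,fy=5,interpolation=cv2.INTER_CUBIC))
cv2.imwrite("pics/rd.png",cv2.resize(s[200:285,330:470],None,fx=5,fy=5,interpolation=cv2.INTER_CUBIC))
E
```

```text
(no output)
```

View pics/ra.png

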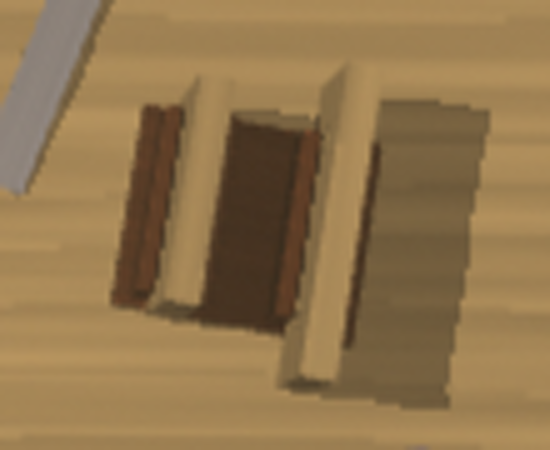

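View pics/rb.png

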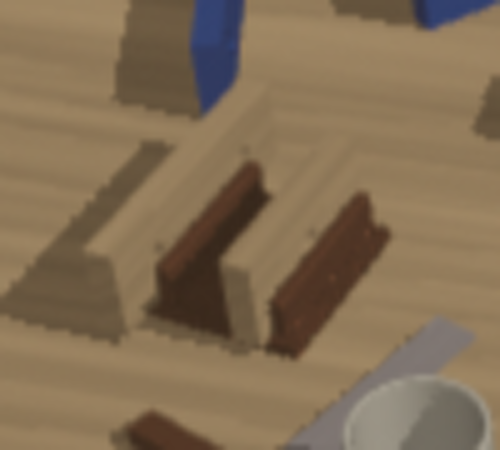

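View pics/rc.png

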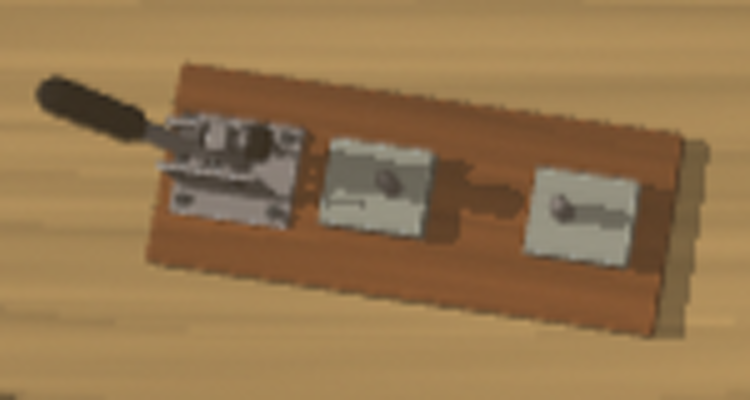

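View pics/rd.png

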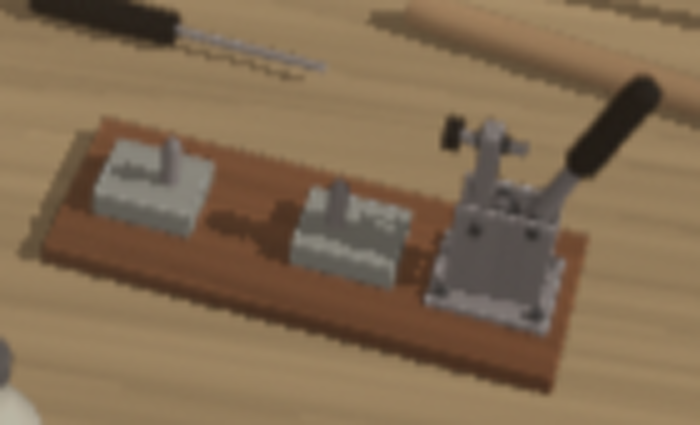

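```bash
cat > h.py <<'E'
import numpy as np,cv2
from workcell import bot
from scipy.spatial.transform import Rotation as Ro
def ray(c,p,z):
    d=c["R"].T@np.array([(p[0]-c["cx"])/c["fx"],(p[1]-c["cy"])/c["fy"],1.]); o=-c["R"].T@c["t"]
    return o+d*(z-o[2])/d[2]
def proj(c,X):
    q=c["R"]@np.asarray(X,float)+c["t"]; return np.array([c["fx"]*q[0]/q[2]+c["cx"],c["fy"]*q[1]/q[2]+c["cy"]])
def two(c1,p1,c2,p2):
    A=[];B=[]
    for c,p in((c1,p1),(c2,p2)):
        P=np.c_[c["R"],c["t"]]; u=(p[0]-c["cx"])/c["fx"]; v=(p[1]-c["cy"])/c["fy"]
        for r in(u*P[2]-P[0],v*P[2]-P[1]): A.append(r[:3]);B.append(-r[3])
    return np.linalg.lstsq(np.array(A),np.array(B),rcond=None)[0]
def pose():
    o=bot.observe(); return np.array(o["position"]),Ro.from_euler("xyz",o["tool_rot"])
def totool(target,yaw=None):
    """shift in tool axes to world target; turn (deg rotvec, tool axes) to pointing down with jaw axis at world yaw (deg)"""
    p,R=pose(); s=R.inv().apply(np.asarray(target)-p)
    out=[np.round(s,4)]
    if yaw is not None:
        best=None
        for k in(0,180):
            a=np.radians(yaw+k); y=np.array([np.cos(a),np.sin(a),0]); x=np.array([0,0,-1.])
            T=Ro.from_matrix(np.c_[x,y,np.cross(x,y)]); r=(R.inv()*T).as_rotvec(degrees=True)
            out.append(np.round(r,2))
    return out
E
python3 - <<'E'
from h import *
T=bot.get_calibration("top")
P=lambda x,y:(370+x/5,145+y/5)
Q=lambda x,y:(160+x/5,145+y/5)
print("blank top corners")
for q in[(350,63),(381,68),(303,380),(337,385)]: print(np.round(ray(T,P(*q),.074)[:2],4))
print("spare top corners")
for q in[(198,75),(233,80),(163,300),(200,305)]: print(np.round(ray(T,P(*q),.074)[:2],4))
print("jig board corners z15")
for q in[(185,63),(685,135),(652,335),(150,263)]: print(np.round(ray(T,Q(*q),.015)[:2],4))
print("pins z66",[np.round(ray(T,Q(*q),.066)[:2],4) for q in((383,177),(558,204))])
for n,q,z in[("tape",(359,252),.06),("screwL",(247,238),.01),("screwR",(320,252),.01),("blue1",(370,333),.0),("blue1b",(413,284),.07),("blue2",(449,238),.07),("blue2b",(472,300),.0),("square tip",(373,183),0),("mug",(358,120),.09),("hammer R",(228,262),.01),("glue",(293,88),.14),("arm base",(283,370),0)]: print(n,np.round(ray(T,q,z)[:2],3))
E
```

```text
blank top corners
[ 0.6028 -0.4325]
[ 0.6001 -0.4498]
[ 0.4241 -0.4022]
[ 0.4216 -0.4207]
spare top corners
[ 0.5951 -0.3475]
[ 0.5924 -0.367 ]
[ 0.4677 -0.326 ]
[ 0.4651 -0.3464]
jig board corners z15
[0.6103 0.2656]
[ 0.57   -0.0295]
[ 0.4521 -0.0125]
[0.4911 0.2803]
pins z66 [array([0.5338, 0.1372]), array([0.5193, 0.0384])]
tape [ 0.338 -0.207]
screwL [0.376 0.111]
screwR [ 0.338 -0.099]
blue1 [ 0.114 -0.242]
blue1b [ 0.253 -0.352]
blue2 [ 0.378 -0.452]
blue2b [ 0.209 -0.531]
square tip [ 0.542 -0.253]
mug [ 0.705 -0.202]
hammer R [0.307 0.163]
glue [ 0.778 -0.021]
arm base [0.011 0.   ]
```

```bash
python3 - <<'E'
from h import *
p,R=pose(); print(np.round(R.as_matrix(),3))
print(totool([.47,-.42,.25],80.4))
E
```

```text
[[-0.     0.255 -0.967]
 [ 0.001 -0.967 -0.255]
 [-1.    -0.001  0.   ]]
[array([-0.0021, -0.0988, -0.3474]), array([-1.5563e+02, -7.0000e-02,  2.0000e-02]), array([2.437e+01, 1.000e-02, 5.000e-02])]
```

Look-alikes (top view): long plywood piece in the rack at (438,190), which shows two holes in the scene crop and is my choice. Others are the short plywood piece at (408,187), blue plates at (392,308) and (460,268), and a wooden board at (450,75). I'm moving above the rack for a close check.

```bash
python3 -m creep '[{"tz":-0.05,"ty":-0.014,"wx":6},{"tz":-0.1,"ty":-0.028,"wx":12},{"tz":-0.15,"ty":-0.043,"wx":18},{"tz":-0.2,"ty":-0.057,"wx":24.4},{"tz":-0.25,"ty":-0.071,"wx":24.4},{"tz":-0.3,"ty":-0.085,"wx":24.4},{"tz":-0.347,"ty":-0.099,"wx":24.4},{"tz":-0.347,"ty":-0.099,"wx":24.4}]' && python3 -m creep '[{},{}]'
python3 - <<'E'
from h import *
c=bot.get_calibration("wrist");im=bot.grab_frame("wrist");cv2.imwrite("pics/w1.png",im)
o=bot.observe();print(o["position"],o["qpos"],totool([.5122,-.4263,.2],80.4))
np.save("c1.npy",c,allow_pickle=True)
E
```

```text
[ 0.1592857  -0.60417153  0.24792985] [ 1.24279565  0.52182262 -0.03633546  1.59977081  0.02118195  1.02110353
 -0.11277929] [array([ 0.048 , -0.082 , -0.3866]), array([-1.5563e+02, -6.0000e-02,  1.0000e-02]), array([2.437e+01, 1.000e-02, 4.000e-02])]$[0]: bad value
```

View pics/w1.png

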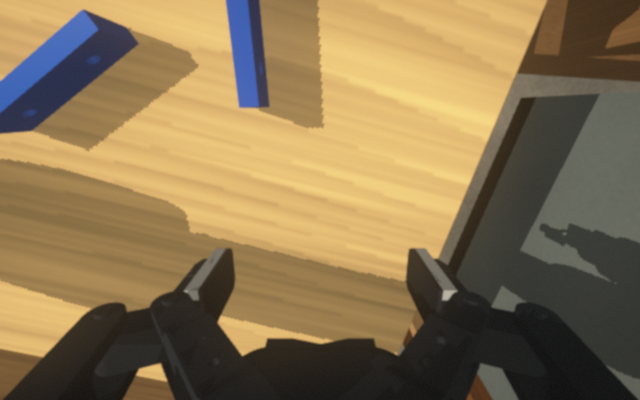

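The call was refused, so nothing moved and the picture is unchanged. I'll give all seven keys in every row.

```bash
python3 -m creep '[{"tx":0,"ty":-0.014,"tz":-0.05,"wx":6,"wy":0,"wz":0,"claw":0},{"tx":0,"ty":-0.028,"tz":-0.1,"wx":12,"wy":0,"wz":0,"claw":0},{"tx":0,"ty":-0.043,"tz":-0.15,"wx":18,"wy":0,"wz":0,"claw":0},{"tx":0,"ty":-0.057,"tz":-0.2,"wx":24.4,"wy":0,"wz":0,"claw":0},{"tx":0,"ty":-0.071,"tz":-0.25,"wx":24.4,"wy":0,"wz":0,"claw":0},{"tx":0,"ty":-0.085,"tz":-0.3,"wx":24.4,"wy":0,"wz":0,"claw":0},{"tx":0,"ty":-0.099,"tz":-0.347,"wx":24.4,"wy":0,"wz":0,"claw":0},{"tx":0,"ty":-0.099,"tz":-0.347,"wx":24.4,"wy":0,"wz":0,"claw":0}]'
python3 - <<'E'
from h import *
c=bot.get_calibration("wrist");im=bot.grab_frame("wrist");cv2.imwrite("pics/w2.png",im)
o=bot.observe();print(o["position"],o["qpos"],totool([.5122,-.4263,.2],80.4))
np.save("c1.npy",c,allow_pickle=True)
E
```

```text
clock: 1.0
position: [0.4747, -0.4154, 0.2476]
tool_rot: [-1.909, 1.568, 1.071]
force: [-0.2, 0.5, -0.6]
grip_width: 0.0853
[ 0.47383732 -0.41619637  0.24751882] [ 0.62365231  0.53188887  0.00648587  1.58524281 -0.00667569  1.02518348
 -1.10005852] [array([ 0.0475,  0.0039, -0.0395]), array([-1.7968e+02, -2.2000e-01, -4.0000e-02]), array([ 0.32, -0.03,  0.14])]
```

View pics/w2.png

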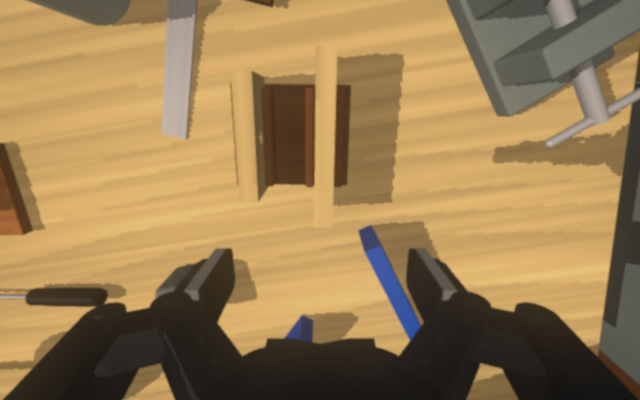

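```bash
python3 - <<'E'
from h import *
c=np.load("c1.npy",allow_pickle=True).item();im=cv2.imread("pics/w2.png")
cv2.imwrite("pics/w2c.png",cv2.resize(im[30:240,210:420],None,fx=2.8,fy=2.8,interpolation=cv2.INTER_CUBIC))
hsv=cv2.cvtColor(im,cv2.COLOR_BGR2HSV)
for r in(60,90,120,150,180,210): print(r,[tuple(hsv[r,x]) [1:] for x in range(308,344,3)])
for p in[(316,47),(337,47),(315,227),(333,227)]: print(np.round(ray(c,p,.074)[:2],4))
E
```

```text
60 [(np.uint8(129), np.uint8(207)), (np.uint8(128), np.uint8(207)), (np.uint8(128), np.uint8(207)), (np.uint8(127), np.uint8(203)), (np.uint8(128), np.uint8(211)), (np.uint8(130), np.uint8(216)), (np.uint8(127), np.uint8(221)), (np.uint8(126), np.uint8(224)), (np.uint8(127), np.uint8(221)), (np.uint8(128), np.uint8(217)), (np.uint8(129), np.uint8(148)), (np.uint8(127), np.uint8(141))]
90 [(np.uint8(169), np.uint8(116)), (np.uint8(164), np.uint8(115)), (np.uint8(143), np.uint8(109)), (np.uint8(127), np.uint8(203)), (np.uint8(128), np.uint8(210)), (np.uint8(128), np.uint8(219)), (np.uint8(128), np.uint8(221)), (np.uint8(126), np.uint8(222)), (np.uint8(126), np.uint8(222)), (np.uint8(129), np.uint8(197)), (np.uint8(154), np.uint8(86)), (np.uint8(158), np.uint8(87))]
120 [(np.uint8(170), np.uint8(114)), (np.uint8(170), np.uint8(111)), (np.uint8(138), np.uint8(124)), (np.uint8(128), np.uint8(219)), (np.uint8(130), np.uint8(216)), (np.uint8(128), np.uint8(217)), (np.uint8(128), np.uint8(221)), (np.uint8(127), np.uint8(221)), (np.uint8(126), np.uint8(221)), (np.uint8(130), np.uint8(163)), (
[... 594 characters left out ...]
), np.uint8(218)), (np.uint8(129), np.uint8(219)), (np.uint8(128), np.uint8(220)), (np.uint8(128), np.uint8(219)), (np.uint8(129), np.uint8(212)), (np.uint8(155), np.uint8(89)), (np.uint8(155), np.uint8(87)), (np.uint8(148), np.uint8(81))]
210 [(np.uint8(128), np.uint8(213)), (np.uint8(129), np.uint8(211)), (np.uint8(128), np.uint8(219)), (np.uint8(128), np.uint8(222)), (np.uint8(127), np.uint8(219)), (np.uint8(128), np.uint8(219)), (np.uint8(127), np.uint8(219)), (np.uint8(128), np.uint8(219)), (np.uint8(128), np.uint8(214)), (np.uint8(126), np.uint8(204)), (np.uint8(128), np.uint8(205)), (np.uint8(128), np.uint8(205))]
[ 0.6015 -0.4304]
[ 0.5984 -0.4495]
[ 0.4255 -0.4   ]
[ 0.4224 -0.4195]
```

View pics/w2c.png

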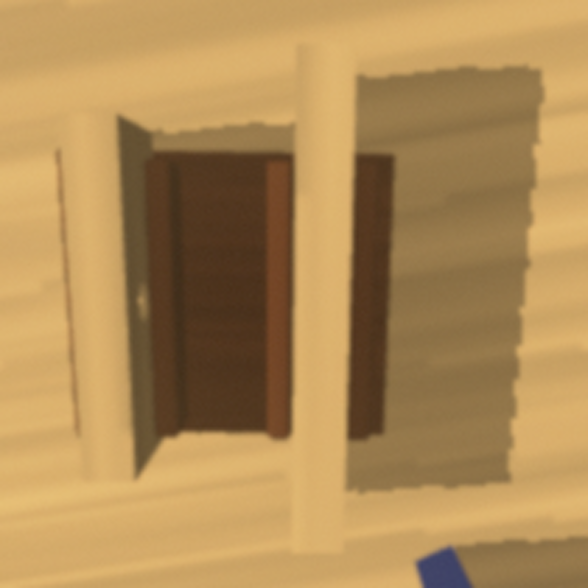

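The close crop shows the short piece with a single mid hole (crop 142,300). The long piece (crop column 322, rows 45–550) is therefore the blank.

```bash
python3 - <<'E'
from h import *
print(totool([.512,-.4252,.062],80.2),bot.observe()["position"])
E
```

```text
[array([ 0.1855,  0.0032, -0.039 ]), array([-1.7948e+02, -2.2000e-01, -4.0000e-02]), array([ 0.52, -0.03,  0.14])] [ 0.47383732 -0.41619637  0.24751882]
```

```bash
python3 -m creep '[{"tx":0.02,"ty":0.003,"tz":-0.039,"wx":0.5,"wy":0,"wz":0.1,"claw":0},{"tx":0.06,"ty":0.003,"tz":-0.039,"wx":0.5,"wy":0,"wz":0.1,"claw":0},{"tx":0.095,"ty":0.003,"tz":-0.039,"wx":0.5,"wy":0,"wz":0.1,"claw":0.2},{"tx":0.13,"ty":0.003,"tz":-0.039,"wx":0.5,"wy":0,"wz":0.1,"claw":0.2},{"tx":0.16,"ty":0.003,"tz":-0.039,"wx":0.5,"wy":0,"wz":0.1,"claw":0.2},{"tx":0.16,"ty":0.003,"tz":-0.039,"wx":0.5,"wy":0,"wz":0.1,"claw":0.2}]' 60
python3 - <<'E'
from h import *
print(totool([.512,-.4252,.062],80.2),bot.observe()["position"])
cv2.imwrite("pics/w3.png",bot.grab_frame("wrist"))
E
```

```text
clock: 1.65
position: [0.5093, -0.4244, 0.0837]
tool_rot: [-0.529, 1.564, 2.441]
force: [-0.1, -0.3, -0.1]
grip_width: 0.0682
[array([ 0.0217,  0.0004, -0.0029]), array([179.97,   0.29,  -0.49]), array([-0.02,  0.31,  0.18])] [ 0.50932966 -0.42442363  0.0836845 ]
```

View pics/w3.png

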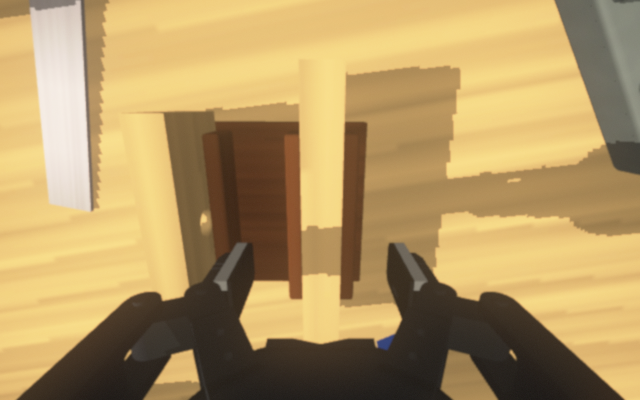

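The blank (column 323 at the jaw rows) lies centred between the jaws (240 and 400), and the spare is clear of the left finger. Next: down, close, lift.

```bash
python3 -m creep '[{"tx":0.015,"ty":0,"tz":-0.003,"wx":0,"wy":0.3,"wz":0.2,"claw":0.2},{"tx":0.0215,"ty":0,"tz":-0.003,"wx":0,"wy":0.3,"wz":0.2,"claw":0.2},{"tx":0.0215,"ty":0,"tz":-0.003,"wx":0,"wy":0.3,"wz":0.2,"claw":0.6},{"tx":0.0215,"ty":0,"tz":-0.003,"wx":0,"wy":0.3,"wz":0.2,"claw":1},{"tx":0.0215,"ty":0,"tz":-0.003,"wx":0,"wy":0.3,"wz":0.2,"claw":1},{"tx":0.0215,"ty":0,"tz":-0.003,"wx":0,"wy":0.3,"wz":0.2,"claw":1},{"tx":0.0215,"ty":0,"tz":-0.003,"wx":0,"wy":0.3,"wz":0.2,"claw":1},{"tx":0.0215,"ty":0,"tz":-0.003,"wx":0,"wy":0.3,"wz":0.2,"claw":1}]' 60
python3 - <<'E'
from h import *
print(totool([.5,-.11,.18],80.2))
E
```

```text
clock: 2.5
position: [0.5137, -0.426, 0.0658]
tool_rot: [2.586, 1.566, -0.727]
force: [-0.3, -0.1, 7.1]
grip_width: 0.0193
[array([-0.1152, -0.3087,  0.0671]), array([179.97,  -0.2 ,   0.33]), array([-0.03, -0.21, -0.13])]
```

```bash
python3 -m creep '[{"tx":-0.02,"ty":0,"tz":0,"wx":0,"wy":0,"wz":0,"claw":1},{"tx":-0.05,"ty":0,"tz":0,"wx":0,"wy":0,"wz":0,"claw":1},{"tx":-0.085,"ty":0,"tz":0,"wx":0,"wy":0,"wz":0,"claw":1},{"tx":-0.12,"ty":0,"tz":0,"wx":0,"wy":0,"wz":0,"claw":1},{"tx":-0.12,"ty":0,"tz":0,"wx":0,"wy":0,"wz":0,"claw":1}]'
python3 - <<'E'
from h import *
print(totool([.5,-.11,.18],80.2),bot.observe()["position"])
cv2.imwrite("pics/s4.png",cv2.resize(bot.grab_frame("scene")[130:300,100:470],None,fx=2,fy=2))
E
```

```text
clock: 3.0
position: [0.5149, -0.4269, 0.1909]
tool_rot: [2.644, 1.559, -0.669]
force: [-0.6, -0.5, -1.7]
grip_width: 0.019
[array([ 0.0085, -0.3098,  0.0689]), array([179.95,  -0.49,   0.9 ]), array([-0.04, -0.57, -0.31])] [ 0.51489113 -0.42694971  0.19091267]
```

View pics/s4.png

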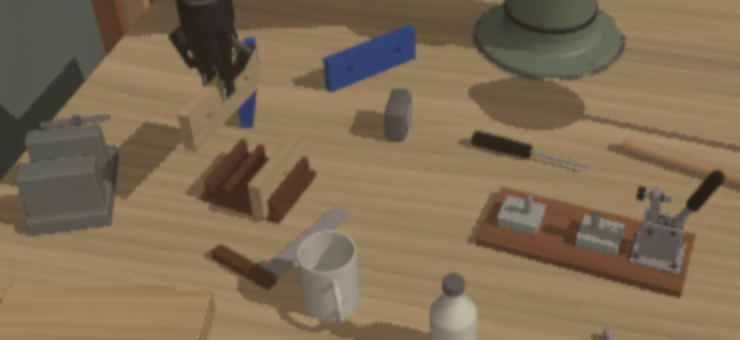

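```bash
python3 -m creep '[{"tx":0,"ty":-0.025,"tz":0.005,"wx":0,"wy":0,"wz":0,"claw":1},{"tx":0,"ty":-0.07,"tz":0.016,"wx":0,"wy":0,"wz":0,"claw":1},{"tx":0,"ty":-0.115,"tz":0.026,"wx":0,"wy":-0.5,"wz":0,"claw":1},{"tx":0,"ty":-0.16,"tz":0.036,"wx":0,"wy":-0.5,"wz":0,"claw":1},{"tx":0,"ty":-0.205,"tz":0.046,"wx":0,"wy":-0.5,"wz":0,"claw":1},{"tx":0,"ty":-0.25,"tz":0.056,"wx":0,"wy":-0.5,"wz":0,"claw":1},{"tx":0,"ty":-0.29,"tz":0.065,"wx":0,"wy":-0.5,"wz":0,"claw":1},{"tx":0,"ty":-0.31,"tz":0.069,"wx":0,"wy":-0.5,"wz":0,"claw":1}]'
python3 - <<'E'
from h import *
print(totool([.5,-.11,.058],80.2),bot.observe()["position"])
cv2.imwrite("pics/w5.png",bot.grab_frame("wrist"))
E
```

```text
clock: 3.85
position: [0.4984, -0.1053, 0.1859]
tool_rot: [0.841, 1.567, -2.468]
force: [0.9, -0.8, -1.0]
grip_width: 0.0189
[array([ 0.1279,  0.0039, -0.0027]), array([-179.83,    0.28,    0.25]), array([ 0.17,  0.16, -0.18])] [ 0.49839525 -0.10532435  0.18587615]
```

View pics/w5.png

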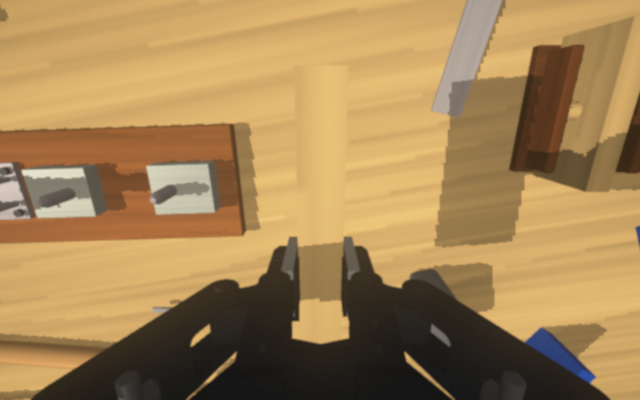

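```bash
python3 -m creep '[{"tx":0.03,"ty":0.005,"tz":0,"wx":0.1,"wy":0,"wz":0,"claw":1},{"tx":0.065,"ty":0.005,"tz":-0.002,"wx":0.1,"wy":0,"wz":0,"claw":1},{"tx":0.095,"ty":0.005,"tz":-0.002,"wx":0.1,"wy":0,"wz":0,"claw":1},{"tx":0.115,"ty":0.005,"tz":-0.002,"wx":0.1,"wy":0,"wz":0,"claw":1},{"tx":0.122,"ty":0.005,"tz":-0.002,"wx":0.1,"wy":0,"wz":0,"claw":1},{"tx":0.124,"ty":0.005,"tz":-0.002,"wx":0.1,"wy":0,"wz":0,"claw":1},{"tx":0.124,"ty":0.005,"tz":-0.002,"wx":0.1,"wy":0,"wz":0,"claw":1}]'
```

```text
clock: 4.6
position: [0.4996, -0.109, 0.0623]
tool_rot: [0.733, 1.567, -2.577]
force: [0.7, -0.4, -1.2]
grip_width: 0.019
```

```bash
python3 -m creep '[{"tx":0.003,"ty":0,"tz":0,"wx":0,"wy":0,"wz":0,"claw":1},{"tx":0.004,"ty":0,"tz":0,"wx":0,"wy":0,"wz":0,"claw":1},{"tx":0.005,"ty":0,"tz":0,"wx":0,"wy":0,"wz":0,"claw":1},{"tx":0.005,"ty":0,"tz":0,"wx":0,"wy":0,"wz":0,"claw":1}]'
```

```text
clock: 5.0
position: [0.4996, -0.109, 0.0574]
tool_rot: [0.778, 1.568, -2.532]
force: [-0.4, -0.6, -1.0]
grip_width: 0.0194
```

```bash
python3 -m creep '[{"tx":0,"ty":0,"tz":0,"wx":0,"wy":0,"wz":0,"claw":0.75},{"tx":0,"ty":0,"tz":0,"wx":0,"wy":0,"wz":0,"claw":0.5},{"tx":0,"ty":0,"tz":0,"wx":0,"wy":0,"wz":0,"claw":0},{"tx":-0.005,"ty":0,"tz":0,"wx":0,"wy":0,"wz":0,"claw":0},{"tx":-0.005,"ty":0.01,"tz":0,"wx":0,"wy":0,"wz":0,"claw":0},{"tx":-0.005,"ty":0.02,"tz":0,"wx":0,"wy":0,"wz":0,"claw":0},{"tx":-0.005,"ty":0.025,"tz":0,"wx":0,"wy":0,"wz":0,"claw":0}]'
python3 - <<'E'
from h import *
print(bot.observe()["force"])
cv2.imwrite("pics/s6.png",cv2.resize(bot.grab_frame("scene")[150:270,230:430],None,fx=3,fy=3))
cv2.imwrite("pics/w6.png",bot.grab_frame("wrist"))
E
```

```text
clock: 5.7
position: [0.495, -0.1353, 0.0625]
tool_rot: [0.877, 1.567, -2.434]
force: [-0.5, 1.0, -0.5]
grip_width: 0.0853
[-0.45647428  0.95079918 -0.46625296]
```

View pics/s6.png

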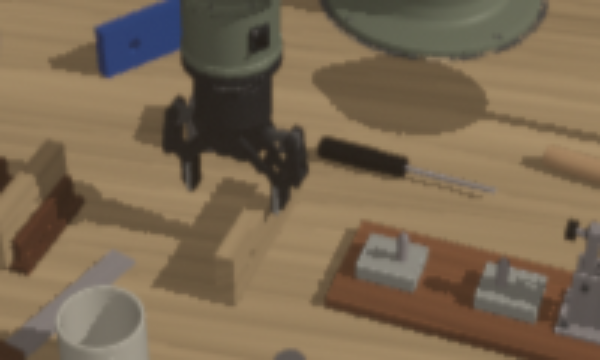

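View pics/w6.png

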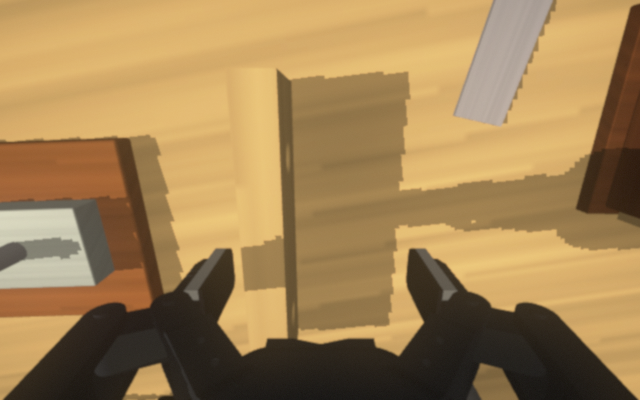

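The blank stands between the open fingers (wrist column 255). I'll push on to tip it toward -y.

```bash
python3 -m creep '[{"tx":0,"ty":0.005,"tz":0,"wx":0,"wy":0,"wz":0,"claw":0},{"tx":0,"ty":0.01,"tz":0,"wx":0,"wy":0,"wz":0,"claw":0},{"tx":0,"ty":0.016,"tz":0,"wx":0,"wy":0,"wz":0,"claw":0},{"tx":0,"ty":0.022,"tz":0,"wx":0,"wy":0,"wz":0,"claw":0},{"tx":0,"ty":0.028,"tz":0,"wx":0,"wy":0,"wz":0,"claw":0},{"tx":0,"ty":0.034,"tz":0,"wx":0,"wy":0,"wz":0,"claw":0},{"tx":0,"ty":0.034,"tz":0,"wx":0,"wy":0,"wz":0,"claw":0}]'
python3 - <<'E'
from h import *
cv2.imwrite("pics/w7.png",bot.grab_frame("wrist"))
E
```

```text
clock: 6.5
position: [0.4891, -0.1695, 0.0625]
tool_rot: [0.886, 1.567, -2.427]
force: [-0.3, 0.3, -0.2]
grip_width: 0.0853
```

View pics/w7.png

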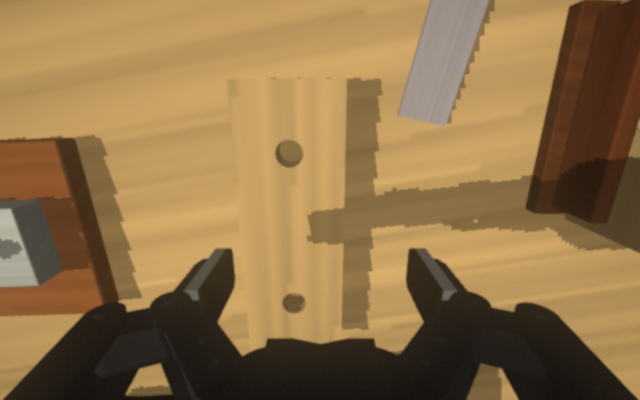

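The blank fell flat, with its holes at (289,153) and (294,302).

```bash
python3 - <<'E'
from h import *
c=bot.get_calibration("wrist");im=bot.grab_frame("wrist")
a=ray(c,(289,153),.02);b=ray(c,(293.5,302),.02);print(a,b,np.linalg.norm(a-b),np.degrees(np.arctan2(*(a-b)[1::-1])))
for r in(120,180,220):print([int(x) for x in im[r,215:365:5,2]])
for r,l,rr in((120,233,346),(180,239,345)):print(np.round(ray(c,(l,r),.02),4),np.round(ray(c,(rr,r),.02),4))
m=(a+b)/2;yaw=np.degrees(np.arctan2(*(a-b)[1::-1]))+90
print(m,totool([m[0],m[1],.09],yaw),totool([m[0],m[1],.022],yaw))
E
```

```text
[ 0.54095906 -0.15870118  0.02      ] [ 0.4425695  -0.14166633  0.02      ] 0.09985335502895448 -9.822628730711653
[202, 199, 198, 194, 199, 202, 200, 203, 203, 204, 209, 203, 197, 191, 194, 193, 198, 209, 205, 199, 197, 205, 210, 208, 201, 201, 193, 135, 137, 136]
[197, 195, 195, 196, 196, 201, 202, 200, 202, 200, 204, 206, 199, 192, 191, 190, 191, 206, 204, 197, 194, 203, 207, 203, 197, 199, 183, 140, 139, 139]
[209, 208, 207, 205, 203, 206, 206, 201, 200, 199, 199, 206, 201, 194, 188, 192, 205, 206, 203, 144, 132, 138, 141, 138, 134, 134, 142, 143, 142, 142]
[ 0.5641 -0.1319  0.02  ] [ 0.5535 -0.1934  0.02  ]
[ 0.5304 -0.1267  0.02  ] [ 0.5198 -0.1879  0.02  ]
[ 0.49176428 -0.15018376  0.02      ] [array([-0.0275, -0.0183,  0.0007]), array([-179.93,    0.23,    0.22]), array([ 0.07,  0.14, -0.15])] [array([ 0.0405, -0.0185,  0.0006]), array([-179.93,    0.23,    0.22]), array([ 0.07,  0.14, -0.15])]
```

```bash
python3 -m creep '[{"tx":0,"ty":-0.0185,"tz":0.0005,"wx":0,"wy":0,"wz":0,"claw":0},{"tx":0,"ty":-0.0185,"tz":0.0005,"wx":0,"wy":0,"wz":0,"claw":0},{"tx":0.015,"ty":-0.0185,"tz":0.0005,"wx":0,"wy":0,"wz":0,"claw":0},{"tx":0.03,"ty":-0.0185,"tz":0.0005,"wx":0,"wy":0,"wz":0,"claw":0},{"tx":0.0385,"ty":-0.0185,"tz":0.0005,"wx":0,"wy":0,"wz":0,"claw":0},{"tx":0.04,"ty":-0.0185,"tz":0.0005,"wx":0,"wy":0,"wz":0,"claw":0},{"tx":0.04,"ty":-0.0185,"tz":0.0005,"wx":0,"wy":0,"wz":0,"claw":0}]' 60
python3 - <<'E'
from h import *
cv2.imwrite("pics/w8.png",bot.grab_frame("wrist"))
cv2.imwrite("pics/s8.png",cv2.resize(bot.grab_frame("scene")[150:270,230:430],None,fx=4,fy=4,interpolation=cv2.INTER_CUBIC))
E
```

```text
clock: 7.3
position: [0.4918, -0.1503, 0.0225]
tool_rot: [0.764, 1.567, -2.548]
force: [0.3, -0.0, -0.3]
grip_width: 0.0851
```

View pics/w8.png

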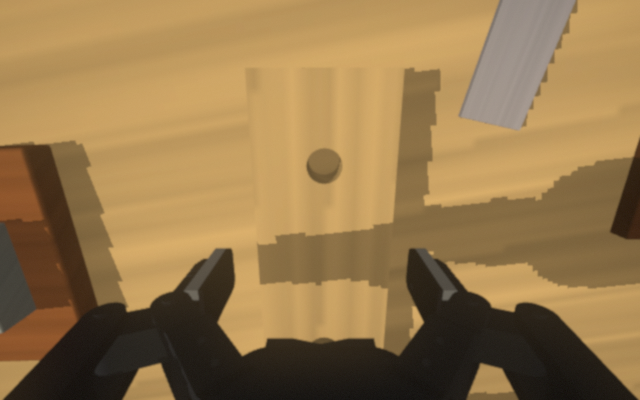

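View pics/s8.png

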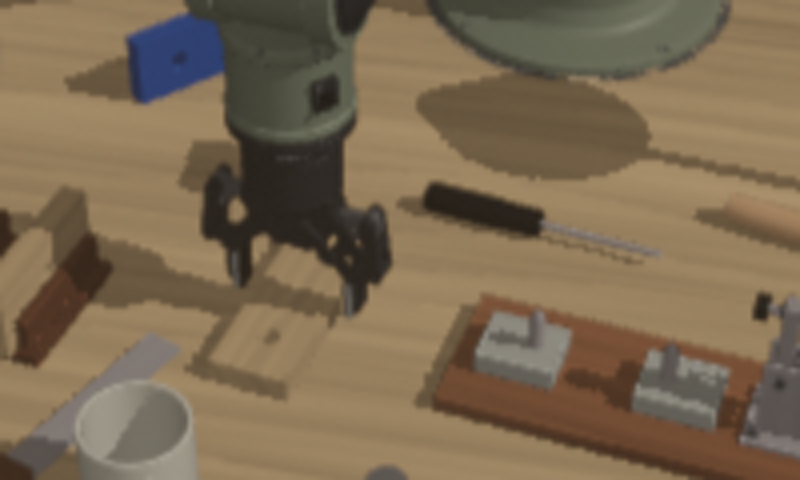

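```bash
python3 - <<'E'
from h import *
c=bot.get_calibration("scene")
for s in(.047,-.047):
  for z in(0,.005,.01,.015,.02,.03): print(s,z,(proj(c,[.4918+.17*s,-.1503+.985*s,z])-[230,150])*4)
E
```

```text
0.047 0 [353.79829056 329.6236403 ]
0.047 0.005 [353.73475143 324.91470485]
0.047 0.01 [353.67094636 320.18605974]
0.047 0.015 [353.60687367 315.43758098]
0.047 0.02 [353.54253166 310.66914352]
0.047 0.03 [353.41303291 301.07188703]
-0.047 0 [243.58681997 298.38450598]
-0.047 0.005 [243.29858529 293.69928466]
-0.047 0.01 [243.0091667  288.99481909]
-0.047 0.015 [242.7185569  284.27099046]
-0.047 0.02 [242.42674852 279.52767897]
-0.047 0.03 [241.83950621 269.98212332]
```

```bash
python3 -m creep '[{"tx":0.004,"ty":0,"tz":0,"wx":0,"wy":0,"wz":0,"claw":0},{"tx":0.006,"ty":0,"tz":0,"wx":0,"wy":0,"wz":0,"claw":0.1},{"tx":0.006,"ty":0,"tz":0,"wx":0,"wy":0,"wz":0,"claw":0.3},{"tx":0.006,"ty":0,"tz":0,"wx":0,"wy":0,"wz":0,"claw":1},{"tx":0.006,"ty":0,"tz":0,"wx":0,"wy":0,"wz":0,"claw":1},{"tx":0.006,"ty":0,"tz":0,"wx":0,"wy":0,"wz":0,"claw":1},{"tx":0.006,"ty":0,"tz":0,"wx":0,"wy":0,"wz":0,"claw":1}]' 60
python3 - <<'E'
from h import *
print(totool([.47,.06,.2],-7.8))
E
```

```text
clock: 8.1
position: [0.4921, -0.1503, 0.0172]
tool_rot: [0.945, 1.568, -2.367]
force: [-1.8, 0.5, 5.9]
grip_width: 0.0625
[array([-0.1832, -0.2031,  0.0577]), array([-9.196e+01,  2.000e-01, -3.000e-02]), array([ 8.804e+01, -3.000e-02, -2.000e-01])]
```

```bash
python3 -m creep '[{"tx":-0.02,"ty":0,"tz":0,"wx":0,"wy":0,"wz":0,"claw":1},{"tx":-0.06,"ty":-0.02,"tz":0,"wx":0,"wy":0,"wz":0,"claw":1},{"tx":-0.1,"ty":-0.05,"tz":0.01,"wx":0,"wy":0,"wz":0,"claw":1},{"tx":-0.145,"ty":-0.09,"tz":0.03,"wx":0,"wy":0,"wz":0,"claw":1},{"tx":-0.19,"ty":-0.1,"tz":0.06,"wx":0,"wy":0,"wz":0,"claw":1},{"tx":-0.2,"ty":-0.1,"tz":0.08,"wx":0,"wy":0,"wz":0,"claw":1},{"tx":-0.2,"ty":-0.1,"tz":0.08,"wx":0,"wy":0,"wz":0,"claw":1},{"tx":-0.2,"ty":-0.1,"tz":0.08,"wx":0,"wy":0,"wz":0,"claw":1}]'
python3 - <<'E'
from h import *
c=bot.get_calibration("wrist");im=bot.grab_frame("wrist");np.save("c9.npy",c,allow_pickle=True)
cv2.imwrite("pics/w9.png",im); print(bot.observe()["qpos"])
cv2.imwrite("pics/t9.png",bot.grab_frame("top"))
E
```

```text
clock: 8.9
position: [0.4308, -0.0377, 0.2177]
tool_rot: [1.504, 1.568, -1.807]
force: [1.2, -0.4, -1.2]
grip_width: 0.0627
[-0.02267332  0.26379619 -0.03369327  2.11293718  0.01583567  0.76702997
 -1.80777173]
```

View pics/w9.png

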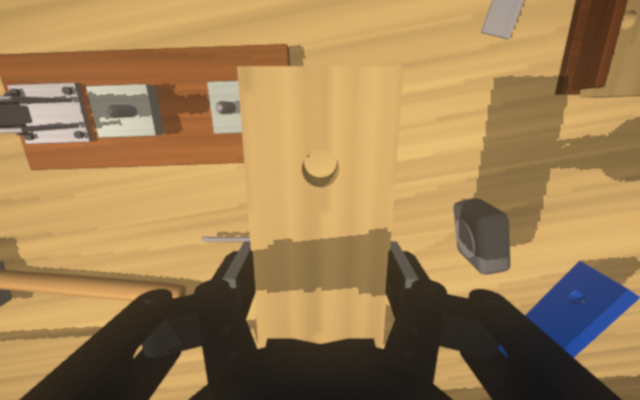

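```bash
python3 - <<'E'
from h import *
im=cv2.imread("pics/w9.png")
cv2.imwrite("pics/w9c.png",cv2.resize(im[35:180,0:300],None,fx=2.66,fy=2.66,interpolation=cv2.INTER_CUBIC))
cv2.imwrite("pics/t9c.png",cv2.resize(cv2.imread("pics/t9.png")[140:230,180:310],None,fx=6,fy=6,interpolation=cv2.INTER_CUBIC))
E
```

```text
(no output)
```

View pics/w9c.png

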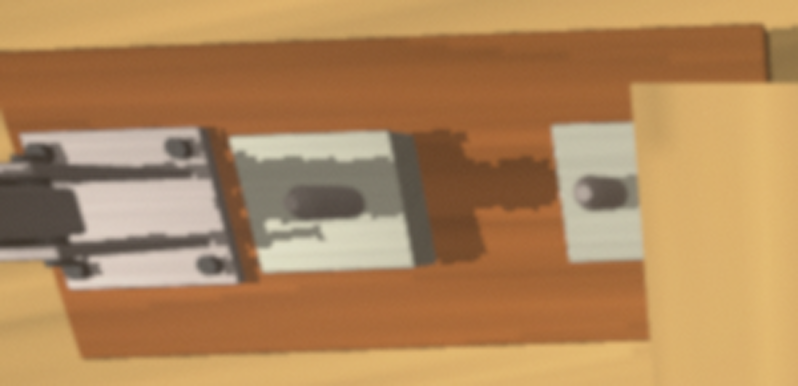

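View pics/t9c.png

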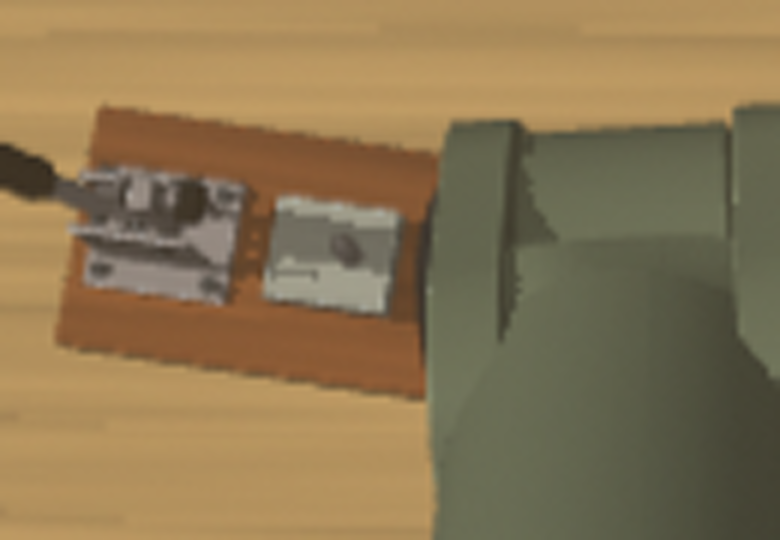

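```bash
python3 - <<'E'
from h import *
c=np.load("c9.npy",allow_pickle=True).item(); f=300*2.66/798; k=2.66
P=lambda x,y:(x/k,35+y/k)
r=np.array([ray(c,P(*q),.033) for q in[(230,137),(388,131),(413,268),(262,272)]])[:,:2]
print("rest",np.round(r,4),"ctr",r.mean(0), [np.linalg.norm(r[i]-r[i-1]) for i in range(4)])
far=np.array([ray(c,P(*q),.033) for q in[(552,125),(570,262)]])[:,:2]; print("far rest left corners",far)
n=ray(c,P(293,201),.066);fp=ray(c,P(583,193),.066);print("pins",n,fp,np.linalg.norm(n-fp),"mid",(n+fp)/2)
b=np.array([ray(c,P(*q),.015) for q in[(0,50),(762,25),(82,357),(648,340)]])[:,:2];print("board edges",b)
d=b[0]-b[1];print(np.degrees(np.arctan2(d[1],d[0])));d=b[2]-b[3];print(np.degrees(np.arctan2(d[1],d[0])))
d=n-fp;print(np.degrees(np.arctan2(d[1],d[0])))
# far: mid of left edge is 30mm from far rest centre toward clamp => y=-30 in jig
u=np.array([np.cos(np.radians(82.1)),np.sin(np.radians(82.1))])
print("origin from rest", r.mean(0)-.06*u, "from far rest edge",far.mean(0)+.03*u)
E
```

```text
rest [[0.5623 0.1743]
 [0.5545 0.116 ]
 [0.5051 0.1233]
 [0.5136 0.1816]] ctr [0.53387723 0.14880285] [np.float64(0.04930816591894623), np.float64(0.05891569549187951), np.float64(0.0498860635697777), np.float64(0.05896325956492974)]
far rest left corners [[0.54623588 0.05557492]
 [0.49701959 0.0625372 ]]
pins [0.5333048  0.13768353 0.066     ] [0.51922398 0.04014389 0.066     ] 0.09855074986153275 mid [0.52626439 0.08891371 0.066     ]
board edges [[ 0.60986096  0.26108529]
 [ 0.56944326 -0.026444  ]
 [ 0.4933037   0.28388002]
 [ 0.45970849  0.04531261]]
81.99841720470444
81.9842803483729
81.78553159842095
origin from rest [0.52563056 0.08937228] from far rest edge [0.52575107 0.08877134]
```

```bash
python3 - <<'E'
from h import *
c=np.load("c9.npy",allow_pickle=True).item(); p,R=pose()
print("cam in tool",R.inv().apply(-c["R"].T@c["t"]-p))
h=ray(c,(320.5,163),p[2]+.0028); print("hole in tool",R.inv().apply(h-p))
for q in[(238,67),(403,67)]: print(R.inv().apply(ray(c,q,p[2]+.0028)-p))
print(totool([.5262-.0014*5,.0884-.0099*5,.19],-8),totool([.5262,.0884,.19],-8))
E
```

```text
cam in tool [-0.12704853 -0.00158974 -0.07391002]
hole in tool [-0.00292674 -0.00142045 -0.05150775]
[-0.00310517 -0.03345974 -0.08907863]
[-0.0029278   0.03055481 -0.08916197]
[array([ 0.0262, -0.0909, -0.0741]), array([-9.178e+01,  2.300e-01, -1.000e-02]), array([ 8.822e+01, -1.000e-02, -2.300e-01])] [array([ 0.026 , -0.1409, -0.0725]), array([-9.178e+01,  2.300e-01, -1.000e-02]), array([ 8.822e+01, -1.000e-02, -2.300e-01])]
```

```bash
python3 -m creep '[{"tx":0,"ty":-0.01,"tz":-0.005,"wx":-8,"wy":0,"wz":0,"claw":1},{"tx":0,"ty":-0.025,"tz":-0.015,"wx":-16,"wy":0,"wz":0,"claw":1},{"tx":0,"ty":-0.04,"tz":-0.025,"wx":-24.5,"wy":0,"wz":0,"claw":1},{"tx":0,"ty":-0.055,"tz":-0.035,"wx":-33,"wy":0,"wz":0,"claw":1},{"tx":0,"ty":-0.07,"tz":-0.045,"wx":-41.5,"wy":0,"wz":0,"claw":1},{"tx":0,"ty":-0.085,"tz":-0.055,"wx":-50,"wy":0,"wz":0,"claw":1},{"tx":0,"ty":-0.1,"tz":-0.06,"wx":-58,"wy":0,"wz":0,"claw":1},{"tx":0,"ty":-0.11,"tz":-0.065,"wx":-66,"wy":0,"wz":0,"claw":1}]'
python3 - <<'E'
from h import *
print(totool([.5262,.0875,.17],-8),bot.observe()["qpos"])
E
```

```text
clock: 9.8
position: [0.5141, 0.0599, 0.2147]
tool_rot: [-0.649, 1.566, -2.804]
force: [-0.6, -0.9, -1.0]
grip_width: 0.0623
[array([ 0.0446, -0.005 , -0.0298]), array([-25.46,   0.2 ,   0.23]), array([154.54,   0.32,  -0.27])] [ 1.47847738e-03  4.09505322e-01 -3.02714318e-01  1.90057461e+00
  1.57729044e-01  8.59717168e-01 -9.65634856e-01]
```

```bash
python3 -m creep '[{"tx":0,"ty":-0.002,"tz":-0.01,"wx":-8,"wy":0,"wz":0,"claw":1},{"tx":0.01,"ty":-0.004,"tz":-0.02,"wx":-16,"wy":0,"wz":0,"claw":1},{"tx":0.025,"ty":-0.005,"tz":-0.03,"wx":-25.5,"wy":0.2,"wz":0.2,"claw":1},{"tx":0.045,"ty":-0.005,"tz":-0.03,"wx":-25.5,"wy":0.2,"wz":0.2,"claw":1},{"tx":0.075,"ty":-0.005,"tz":-0.03,"wx":-25.5,"wy":0.2,"wz":0.2,"claw":1},{"tx":0.1,"ty":-0.005,"tz":-0.03,"wx":-25.5,"wy":0.2,"wz":0.2,"claw":1},{"tx":0.117,"ty":-0.005,"tz":-0.03,"wx":-25.5,"wy":0.2,"wz":0.2,"claw":1},{"tx":0.117,"ty":-0.005,"tz":-0.03,"wx":-25.5,"wy":0.2,"wz":0.2,"claw":1}]'
python3 - <<'E'
from h import *
print(totool([.5262,.0875,.093],-8),bot.observe()["position"])
c=bot.get_calibration("wrist");np.save("c10.npy",c,allow_pickle=True)
for n in("scene","top","wrist"): cv2.imwrite(f"pics/{n}10.png",bot.grab_frame(n))
s=cv2.imread("pics/scene10.png");t=cv2.imread("pics/top10.png")
cv2.imwrite("pics/s10c.png",cv2.resize(s[180:290,330:470],None,fx=5,fy=5,interpolation=cv2.INTER_CUBIC))
cv2.imwrite("pics/t10c.png",cv2.resize(t[130:230,160:310],None,fx=5,fy=5,interpolation=cv2.INTER_CUBIC))
E
```

```text
clock: 10.6
position: [0.5246, 0.087, 0.0944]
tool_rot: [-1.392, 1.565, -3.103]
force: [-0.9, -0.3, -0.2]
grip_width: 0.0625
[array([ 0.0014,  0.0015, -0.0008]), array([0.01, 0.06, 0.33]), array([-1.7999e+02, -5.2000e-01,  9.0000e-02])] [0.52462378 0.08695532 0.0943645 ]
```

View pics/s10c.png

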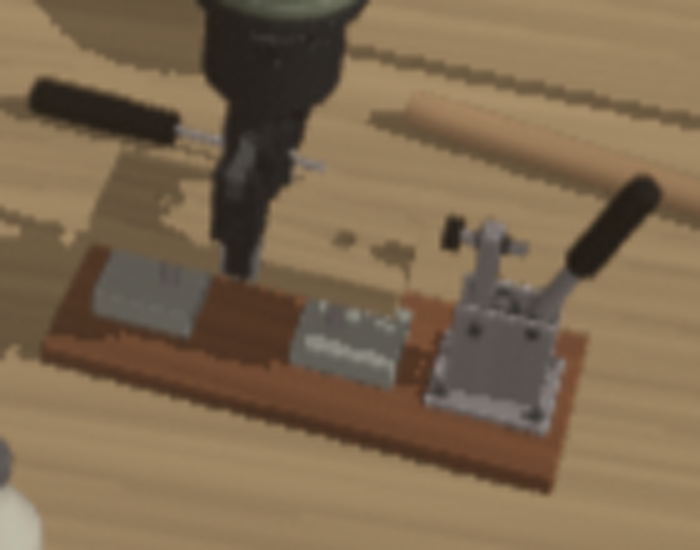

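View pics/wrist10.png

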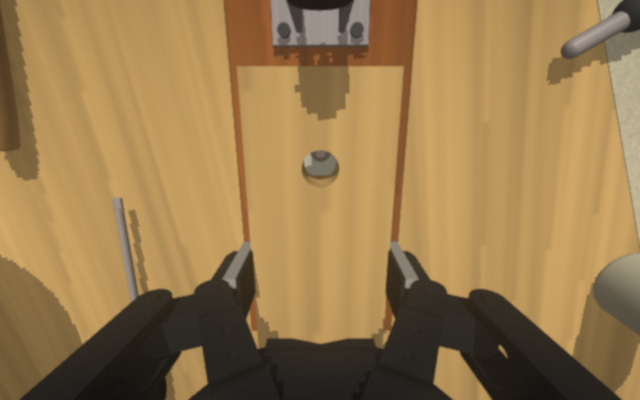

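View pics/t10c.png

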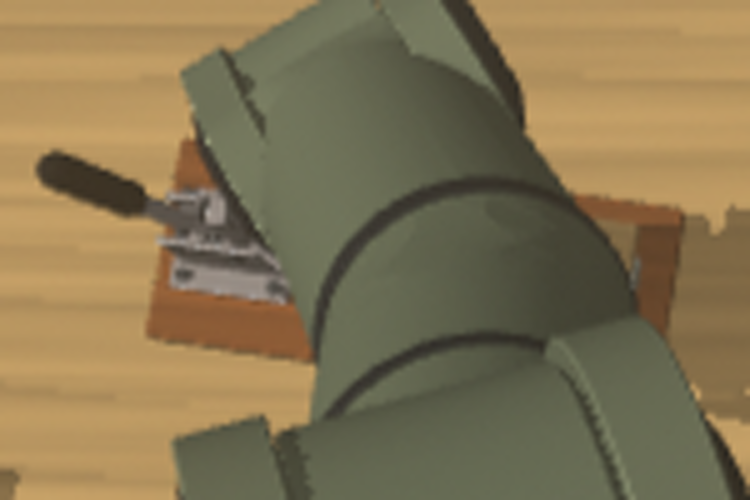

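The near-clamp pin shows through the front hole, with its tip near (321,155) and the hole at (320,168). I'll compare the two.

```bash
python3 - <<'E'
from h import *
c=np.load("c10.npy",allow_pickle=True).item();im=cv2.imread("pics/wrist10.png")
cv2.imwrite("pics/w10c.png",cv2.resize(im[140:196,290:350],None,fx=9,fy=9,interpolation=cv2.INTER_CUBIC))
p,R=pose()
print("pin",R.inv().apply(ray(c,(321,155),.066)-p),"hole",R.inv().apply(ray(c,(320.5,167.5),p[2]+.0028)-p), [R.inv().apply(ray(c,q,p[2]+.0028)-p) for q in[(236,66),(405,66)]])
E
```

```text
pin [ 0.03171132 -0.00097969 -0.05068574] hole [-0.00277998 -0.00106747 -0.0508939 ] [array([-0.00273915, -0.03270976, -0.08937371]), array([-0.00279177,  0.03041376, -0.08932438])]
```

View pics/w10c.png

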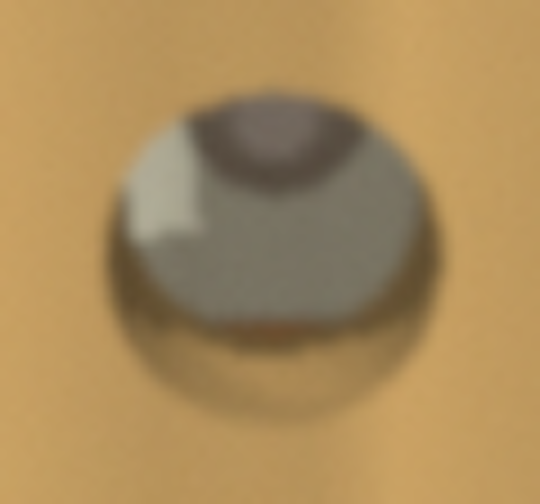

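Pin and hole agree within 1 mm in both axes, so I'm lowering straight down.

```bash
python3 -m creep '[{"tx":0.01,"ty":0,"tz":0,"wx":0,"wy":0,"wz":0.3,"claw":1},{"tx":0.018,"ty":0,"tz":0,"wx":0,"wy":0,"wz":0.3,"claw":1},{"tx":0.025,"ty":0,"tz":0,"wx":0,"wy":0,"wz":0.3,"claw":1},{"tx":0.03,"ty":0,"tz":0,"wx":0,"wy":0,"wz":0.3,"claw":1},{"tx":0.03,"ty":0,"tz":0,"wx":0,"wy":0,"wz":0.3,"claw":1}]'
```

```text
clock: 11.25
position: [0.5259, 0.0875, 0.067]
tool_rot: [1.597, 1.567, -0.113]
force: [1.0, 0.5, -1.5]
grip_width: 0.0625
```

```bash
python3 -m creep '[{"tx":0.005,"ty":0,"tz":0,"wx":0,"wy":0,"wz":0,"claw":1},{"tx":0.01,"ty":0,"tz":0,"wx":0,"wy":0,"wz":0,"claw":1},{"tx":0.014,"ty":0,"tz":0,"wx":0,"wy":0,"wz":0,"claw":1},{"tx":0.016,"ty":0,"tz":0,"wx":0,"wy":0,"wz":0,"claw":1},{"tx":0.016,"ty":0,"tz":0,"wx":0,"wy":0,"wz":0,"claw":1}]'
```

```text
clock: 11.75
position: [0.5258, 0.0875, 0.0507]
tool_rot: [1.541, 1.568, -0.169]
force: [0.3, -0.3, -1.7]
grip_width: 0.0625
```

Now release gradually and look before withdrawing.

```bash
python3 -m creep '[{"tx":0,"ty":0,"tz":0,"wx":0,"wy":0,"wz":0,"claw":0.2},{"tx":0,"ty":0,"tz":0,"wx":0,"wy":0,"wz":0,"claw":0.1},{"tx":0,"ty":0,"tz":0,"wx":0,"wy":0,"wz":0,"claw":0},{"tx":0,"ty":0,"tz":0,"wx":0,"wy":0,"wz":0,"claw":0},{"tx":-0.02,"ty":0,"tz":0,"wx":0,"wy":0,"wz":0,"claw":0},{"tx":-0.05,"ty":0,"tz":0,"wx":0,"wy":0,"wz":0,"claw":0},{"tx":-0.09,"ty":0,"tz":0,"wx":0,"wy":0,"wz":0,"claw":0},{"tx":-0.13,"ty":0,"tz":0.03,"wx":0,"wy":0,"wz":0,"claw":0}]'
python3 - <<'E'
from h import *
s=bot.grab_frame("scene");w=bot.grab_frame("wrist")
cv2.imwrite("pics/s11.png",cv2.resize(s[180:290,330:470],None,fx=5,fy=5,interpolation=cv2.INTER_CUBIC));cv2.imwrite("pics/w11.png",w)
E
```

```text
clock: 12.55
position: [0.5212, 0.0609, 0.1822]
tool_rot: [2.136, 1.567, 0.431]
force: [1.6, -0.9, 0.6]
grip_width: 0.0853
```

View pics/s11.png

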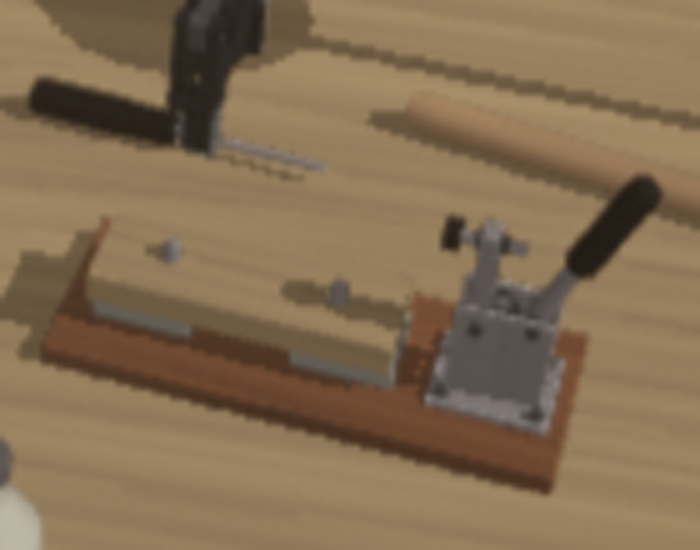

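View pics/w11.png

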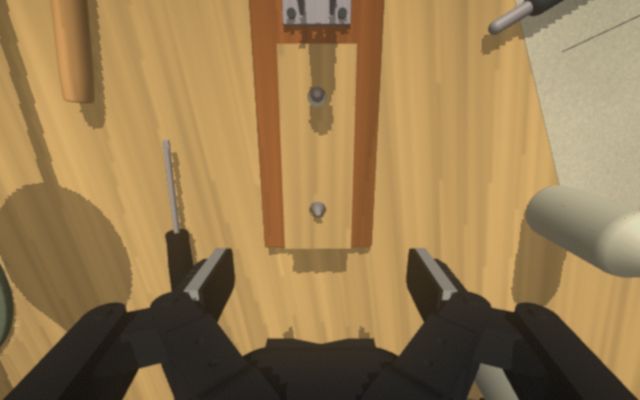

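The blank is down on both rests, and both pins stick out of the holes (scene crop 172,250 and 340,292). Now the handle: triangulate its end and plan the push.

```bash
python3 - <<'E'
from h import *
S=bot.get_calibration("scene");T=bot.get_calibration("top")
e=two(S,(330+645/5,180+193/5),T,(160+50/5,145+92/5))
o=np.array([.526,.0875]);a=np.radians(82);u=np.array([np.cos(a),np.sin(a)])
d=e[:2]-o; print("end",e,"jig y",d@u,"jig x",d@[u[1],-u[0]])
p,R=pose();r=.085
def tcp(y,z): return [*(o+u*y),z]
print("now",p,"hover", totool(tcp(.163,.27),-8), "start",totool(tcp(.163,.178),-8))
R0=R
for th in(70,60,50,40,30,20,10,5,1,-2):
    t=np.radians(th); y=.161+r*np.cos(t)-.01*np.sin(t)-.011; z=.078+r*np.sin(t)+.01*np.cos(t)+.017
    print(th,round(y,4),round(z,4), "rel start: tx",round(.178-z,4),"along",round(y-.163,4), np.round(tcp(y,z),4))
E
```

```text
end [0.55506413 0.2894896  0.18221756] jig y 0.20406879928450875 jig x 0.0006697633476257524
now [0.52291617 0.05486981 0.18509683] hover [array([-0.0849, -0.0013, -0.1957]), array([-0.17,  0.01, -0.53]), array([ 1.7982e+02, -8.4000e-01, -2.0000e-02])] start [array([ 0.007 , -0.0021, -0.1957]), array([-0.17,  0.01, -0.53]), array([ 1.7982e+02, -8.4000e-01, -2.0000e-02])]
70 0.1697 0.1783 rel start: tx -0.0003 along 0.0067 [0.5496 0.2555 0.1783]
60 0.1838 0.1736 rel start: tx 0.0044 along 0.0208 [0.5516 0.2696 0.1736]
50 0.197 0.1665 rel start: tx 0.0115 along 0.034 [0.5534 0.2826 0.1665]
40 0.2087 0.1573 rel start: tx 0.0207 along 0.0457 [0.555  0.2942 0.1573]
30 0.2186 0.1462 rel start: tx 0.0318 along 0.0556 [0.5564 0.304  0.1462]
20 0.2265 0.1335 rel start: tx 0.0445 along 0.0635 [0.5575 0.3117 0.1335]
10 0.232 0.1196 rel start: tx 0.0584 along 0.069 [0.5583 0.3172 0.1196]
5 0.2338 0.1124 rel start: tx 0.0656 along 0.0708 [0.5585 0.319  0.1124]
1 0.2348 0.1065 rel start: tx 0.0715 along 0.0718 [0.5587 0.32   0.1065]
-2 0.2353 0.102 rel start: tx 0.076 along 0.0723 [0.5587 0.3205 0.102 ]
```

```bash
python3 -m creep '[{"tx":-0.045,"ty":0,"tz":0,"wx":0,"wy":0,"wz":0,"claw":0.5},{"tx":-0.085,"ty":0,"tz":-0.02,"wx":0,"wy":0,"wz":0,"claw":1},{"tx":-0.085,"ty":0,"tz":-0.06,"wx":0,"wy":0,"wz":-0.5,"claw":1},{"tx":-0.085,"ty":-0.001,"tz":-0.1,"wx":0,"wy":0,"wz":-0.5,"claw":1},{"tx":-0.085,"ty":-0.001,"tz":-0.14,"wx":0,"wy":0,"wz":-0.5,"claw":1},{"tx":-0.085,"ty":-0.001,"tz":-0.175,"wx":0,"wy":0,"wz":-0.5,"claw":1},{"tx":-0.085,"ty":-0.001,"tz":-0.196,"wx":0,"wy":0,"wz":-0.5,"claw":1},{"tx":-0.085,"ty":-0.001,"tz":-0.196,"wx":0,"wy":0,"wz":-0.5,"claw":1}]'
python3 - <<'E'
from h import *
print(totool([.5487,.2489,.178],-8))
s=bot.grab_frame("scene");w=bot.grab_frame("wrist")
cv2.imwrite("pics/s12.png",cv2.resize(s[140:290,330:490],None,fx=4,fy=4,interpolation=cv2.INTER_CUBIC));cv2.imwrite("pics/w12.png",w)
E
```

```text
clock: 13.45
position: [0.5482, 0.2526, 0.2694]
tool_rot: [-2.619, 1.57, 1.955]
force: [-0.8, -0.7, -0.7]
grip_width: -0.0001
[array([0.0914, 0.001 , 0.0037]), array([ 0.05, -0.06,  0.03]), array([-1.7995e+02, -5.0000e-02, -9.0000e-02])]
```

View pics/s12.png

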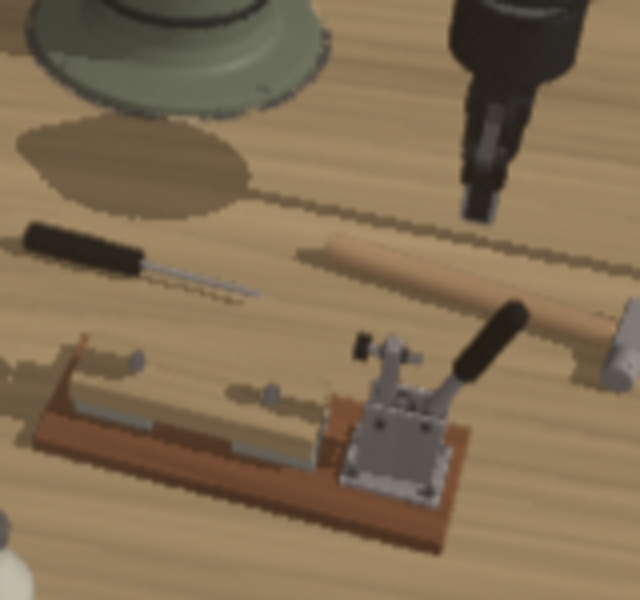

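View pics/w12.png

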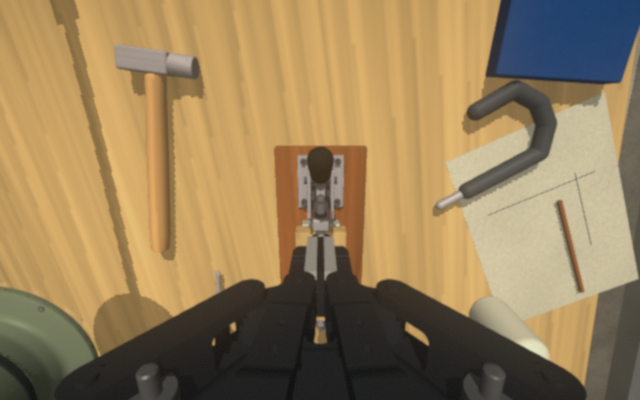

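The handle sleeve (320,165) is in line with the closed fingers. I'm going down just behind it.

```bash
python3 -m creep '[{"tx":0.03,"ty":0.001,"tz":0.006,"wx":0,"wy":0,"wz":0,"claw":1},{"tx":0.06,"ty":0.001,"tz":0.006,"wx":0,"wy":0,"wz":0,"claw":1},{"tx":0.08,"ty":0.001,"tz":0.006,"wx":0,"wy":0,"wz":0,"claw":1},{"tx":0.091,"ty":0.001,"tz":0.006,"wx":0,"wy":0,"wz":0,"claw":1},{"tx":0.091,"ty":0.001,"tz":0.006,"wx":0,"wy":0,"wz":0,"claw":1}]'
python3 - <<'E'
from h import *
for q in([.5516,.2696,.1736],[.555,.2942,.1573],[.5575,.3117,.1335],[.5585,.319,.1124]):print(totool(q,-8)[:2])
s=bot.grab_frame("scene");w=bot.grab_frame("wrist")
cv2.imwrite("pics/s13.png",cv2.resize(s[140:290,330:490],None,fx=4,fy=4,interpolation=cv2.INTER_CUBIC))
E
```

```text
clock: 14.05
position: [0.5486, 0.242, 0.1775]
tool_rot: [-0.638, 1.568, -2.351]
force: [-0.2, 0.1, 0.2]
grip_width: -0.0002
[array([ 0.0039, -0.0009, -0.0278]), array([-0.18,  0.12,  0.09])]
[array([ 0.0201, -0.001 , -0.0527]), array([-0.18,  0.12,  0.09])]
[array([ 0.0439, -0.001 , -0.0704]), array([-0.18,  0.12,  0.09])]
[array([ 0.0649, -0.001 , -0.0778]), array([-0.18,  0.12,  0.09])]
```

View pics/s13.png

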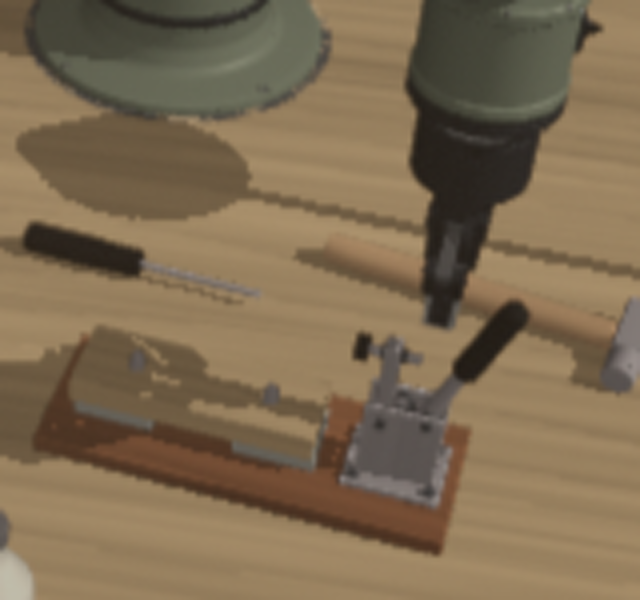

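```bash
python3 -m creep '[{"tx":0,"ty":-0.001,"tz":-0.007,"wx":0,"wy":0,"wz":0,"claw":1},{"tx":0,"ty":-0.001,"tz":-0.014,"wx":0,"wy":0,"wz":0,"claw":1},{"tx":0.002,"ty":-0.001,"tz":-0.021,"wx":0,"wy":0,"wz":0,"claw":1},{"tx":0.004,"ty":-0.001,"tz":-0.028,"wx":0,"wy":0,"wz":0,"claw":1},{"tx":0.008,"ty":-0.001,"tz":-0.035,"wx":0,"wy":0,"wz":0,"claw":1},{"tx":0.011,"ty":-0.001,"tz":-0.041,"wx":0,"wy":0,"wz":0,"claw":1},{"tx":0.015,"ty":-0.001,"tz":-0.047,"wx":0,"wy":0,"wz":0,"claw":1},{"tx":0.02,"ty":-0.001,"tz":-0.053,"wx":0,"wy":0,"wz":0,"claw":1}]'
python3 - <<'E'
from h import *
for q in([.555,.2942,.1573],[.5564,.304,.1462],[.5575,.3117,.1335],[.5583,.3172,.1196],[.5587,.32,.1065],[.5587,.3205,.102]):print(totool(q,-8)[:2])
s=bot.grab_frame("scene")
cv2.imwrite("pics/s14.png",cv2.resize(s[140:290,330:490],None,fx=4,fy=4,interpolation=cv2.INTER_CUBIC))
E
```

```text
clock: 14.95
position: [0.5558, 0.296, 0.1589]
tool_rot: [0.942, 1.57, -0.771]
force: [0.1, -0.8, 1.4]
grip_width: -0.0
[array([ 0.0016, -0.0005,  0.0019]), array([-0.16,  0.02, -0.03])]
[array([ 0.0127, -0.0005, -0.008 ]), array([-0.16,  0.02, -0.03])]
[array([ 0.0254, -0.0006, -0.0158]), array([-0.16,  0.02, -0.03])]
[array([ 0.0393, -0.0005, -0.0214]), array([-0.16,  0.02, -0.03])]
[array([ 0.0524, -0.0006, -0.0242]), array([-0.16,  0.02, -0.03])]
[array([ 0.0569, -0.0006, -0.0247]), array([-0.16,  0.02, -0.03])]
```

View pics/s14.png

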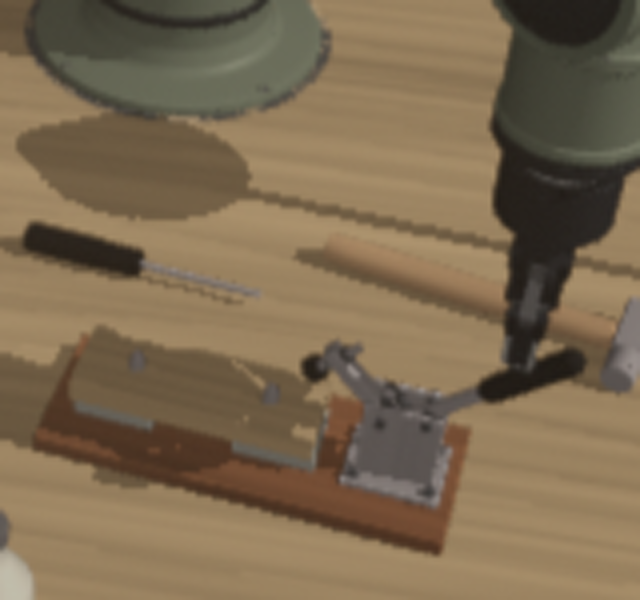

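The handle is about halfway down and the arm is swinging over the blank. Continue.

```bash
python3 -m creep '[{"tx":0.006,"ty":-0.0005,"tz":-0.003,"wx":0,"wy":0,"wz":0,"claw":1},{"tx":0.013,"ty":-0.0005,"tz":-0.008,"wx":0,"wy":0,"wz":0,"claw":1},{"tx":0.019,"ty":-0.0005,"tz":-0.012,"wx":0,"wy":0,"wz":0,"claw":1},{"tx":0.025,"ty":-0.0005,"tz":-0.016,"wx":0,"wy":0,"wz":0,"claw":1},{"tx":0.032,"ty":-0.0005,"tz":-0.019,"wx":0,"wy":0,"wz":0,"claw":1},{"tx":0.039,"ty":-0.0005,"tz":-0.0215,"wx":0,"wy":0,"wz":0,"claw":1},{"tx":0.045,"ty":-0.0005,"tz":-0.023,"wx":0,"wy":0,"wz":0,"claw":1},{"tx":0.049,"ty":-0.0005,"tz":-0.024,"wx":0,"wy":0,"wz":0,"claw":1}]'
python3 -m creep '[{"tx":0.002,"ty":0,"tz":0,"wx":0,"wy":0,"wz":0,"claw":1},{"tx":0.003,"ty":0,"tz":0,"wx":0,"wy":0,"wz":0,"claw":1}]'
python3 - <<'E'
from h import *
s=bot.grab_frame("scene")
cv2.imwrite("pics/s15.png",cv2.resize(s[140:290,330:490],None,fx=4,fy=4,interpolation=cv2.INTER_CUBIC))
E
```

```text
clock: 15.8
position: [0.5581, 0.3208, 0.1083]
tool_rot: [-0.969, 1.57, -2.681]
force: [-0.9, -0.1, -0.7]
grip_width: 0.0001
clock: 16.0
position: [0.5582, 0.3209, 0.106]
tool_rot: [-0.807, 1.57, -2.52]
force: [-6.3, -3.9, 24.6]
grip_width: 0.0001
```

View pics/s15.png

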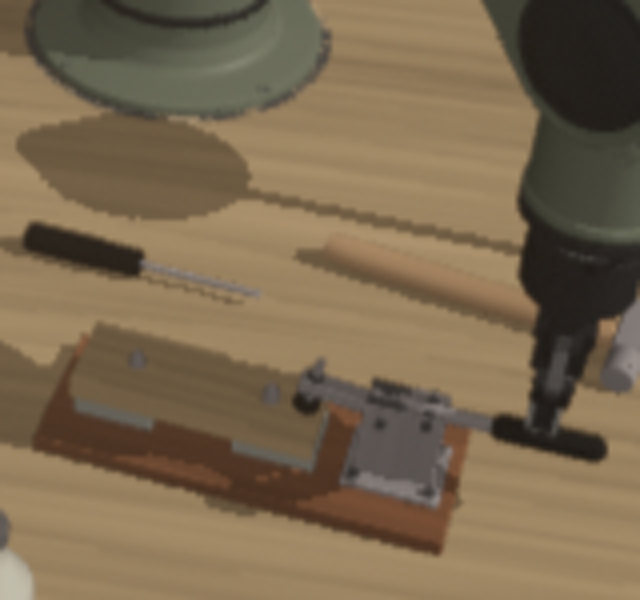

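A 24.6 N reaction at z = 0.106 means the handle has reached its stop. I'll withdraw straight up and check that it stays.

```bash
python3 -m creep '[{"tx":-0.01,"ty":0,"tz":0,"wx":0,"wy":0,"wz":0,"claw":1},{"tx":-0.04,"ty":0,"tz":0,"wx":0,"wy":0,"wz":0,"claw":1},{"tx":-0.08,"ty":0,"tz":0,"wx":0,"wy":0,"wz":0,"claw":1},{"tx":-0.12,"ty":0,"tz":0,"wx":0,"wy":0,"wz":0,"claw":1},{"tx":-0.16,"ty":0,"tz":0,"wx":0,"wy":0,"wz":0,"claw":1},{"tx":-0.18,"ty":0,"tz":0,"wx":0,"wy":0,"wz":0,"claw":1},{"tx":-0.18,"ty":0,"tz":0,"wx":0,"wy":0,"wz":0,"claw":1},{"tx":-0.18,"ty":0,"tz":0,"wx":0,"wy":0,"wz":0,"claw":1}]'
python3 - <<'E'
from h import *
s=bot.grab_frame("scene");t=bot.grab_frame("top");cv2.imwrite("pics/t16.png",t)
cv2.imwrite("pics/s16.png",s)
cv2.imwrite("pics/s16c.png",cv2.resize(s[190:290,330:490],None,fx=5,fy=5,interpolation=cv2.INTER_CUBIC))
S=bot.get_calibration("scene");a=np.radians(82);u=np.array([np.cos(a),np.sin(a)])
for th in(1,5,10,20):
  q=np.array([.526,.0875])+u*(.161+.11*np.cos(np.radians(th)));print(th,(proj(S,[*q,.078+.11*np.sin(np.radians(th))])-[330,190])*5)
E
```

```text
clock: 16.85
position: [0.5582, 0.3209, 0.2863]
tool_rot: [0.303, 1.571, -1.409]
force: [0.0, -0.1, -0.3]
grip_width: -0.0003
1 [739.11748164 310.59972608]
5 [741.12092359 300.50317174]
10 [742.19185781 287.52491875]
20 [739.46052229 260.77471789]
```

View pics/s16c.png

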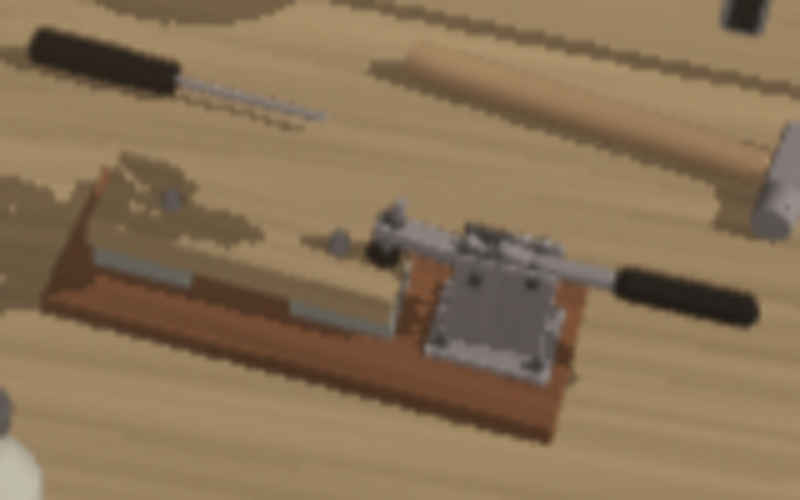

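View pics/s16.png

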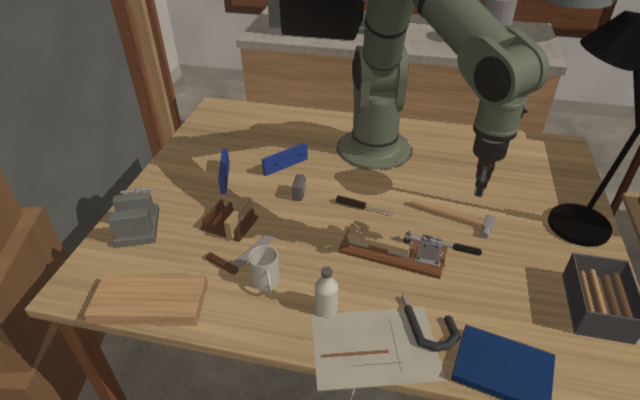

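View pics/t16.png

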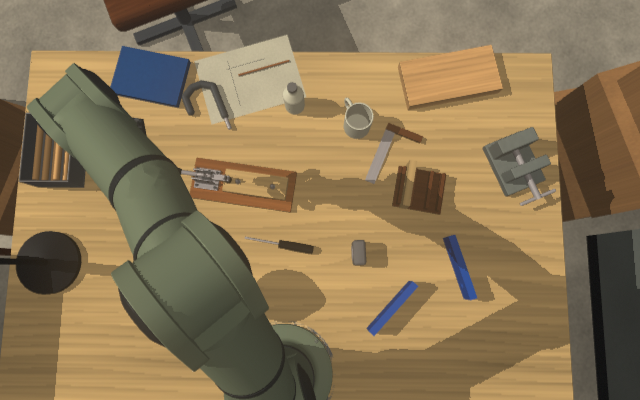

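The handle end sits at crop (745,308), where about 1–3° above level is predicted, with no robot contact. The pad is on the blank and everything else is where it was, so I'm handing in.

```bash
python3 -c "
from workcell import bot
print(bot.job_done())"
```

```text
the job is handed in; nothing more can be done
None
```

The blank is in the drilling jig with both pins through its holes, the toggle clamp is closed on it, and I handed the job in at about 17 s. I lifted it out of the rack, stood it on the bench, tipped it flat, regripped it across its width and lowered it onto the pins. I then pushed the clamp handle down to its stop, where I read about 25 N, and drew the arm clear.

**Last checks:**
- **Blank:** the pictures show both pins through the holes and its underside flush on both rests.
- **Clamp:** the handle stayed down after I let go, about 1–3° above level, with the pad on the blank.
- **Other things:** the spare, the tools and the other items look unmoved. The arm hid parts of the scene in the last top view, so I checked the hammer in the scene view.

**Failures and disagreements:**
- My first move command was refused for missing keys, and nothing moved.
- The wrist camera read about 1–1.5 mm off sideways, and I corrected for that. The pin and hole still lined up within 1 mm before lowering.

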